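Pack and wedge a casting mould shut

TASK

The plaster casting mould in the cradle has sprung open at its seam: fill the gap between the mould and the wooden end stop so that it closes. Stand as many plywood packers from the rack as the gap needs (one or two) upright in the cradle next to the end stop, let go of them, then push the wedge, thin end down and flat side towards the packers, between packers and mould until you feel the seam close and the stack tighten against the stop, without ramming it. Finish while still holding the wedge by its handle and keeping it pressed in; leave spare packers in the rack and do not disturb the other pottery things.

Things in the scene. Friction and masses are not known exactly. Their poses are not given: they have to be found in the camera images.
- cradle: fixed wooden cradle: base board 104 x 235, 12 thick; the packers stand on its top. Origin: underside, in the gap, midway between rails. z up, +y from mould to end stop, x across. Rails along y: inner faces x = +-32, outer +-42, tops 32 over the origin. The mould, two plaster blocks 54 wide (x), 45 long, tops 86 over the origin, fills y = -114 to -19 (-24 when closed); the one at the gap slides
- mould_half (a joint): how far the sliding mould block is pushed along the cradle's -y: 0 = seam open 5 mm (rest; a spring holds it there with 1.5 N), 0.005 m = seam fully closed (4.5 N of spring, then solid)
- mould_face (a point): middle of the top edge of the sliding block's upright face towards the gap, 86 above the cradle's origin; moves with the block
- end_stop: fixed wooden block 54 wide (x), 30 thick (y), 74 high on the cradle's board; origin: centre of its underside, face towards the gap 15 from it at -y; axes as the cradle's. Gap from that face to the mould: 26 to 48 with the seam open, 5 more when closed
- rack: fixed wooden rack 50 wide (x), 240 long (y), slotted part 35 high (55 at its -y end, behind the wedge), slot floors 10 high; origin under its middle. Along its y stand the wedge (y about -70) and the packers (-15, 25, 65)
- packer1: plywood packer, an upright plate 60 wide (its x), 12 thick (its y), 78 high (z); origin: centre of its underside. All three are alike and start standing, axes as the rack's, in slots 25 deep in the rack, 40 apart; take it by its 60 width, whose ends overhang the rack and stand free
- packer2: plywood packer, an upright plate 60 wide (its x), 12 thick (its y), 78 high (z); origin: centre of its underside. All three are alike and start standing, axes as the rack's, in slots 25 deep in the rack, 40 apart; take it by its 60 width, whose ends overhang the rack and stand free
- packer3: plywood packer, an upright plate 60 wide (its x), 12 thick (its y), 78 high (z); origin: centre of its underside. All three are alike and start standing, axes as the rack's, in slots 25 deep in the rack, 40 apart; take it by its 60 width, whose ends overhang the rack and stand free
- wedge: dark wooden wedge, thin end down; origin: centre of its lower end. 40 wide (x), 80 high, 5 thick at the bottom (last 4 mm chamfered to 2), growing evenly to 33 at the top. Its +y side is flat and upright (y = 2.5), its -y side slopes from y = -2.5 at the bottom to -30.5 at the top. Handle on top. Starts in the rack nearly upright, axes as the rack's. In use it fills 16 to 30, lower end 30 to 72 below the mould's top
- wedge_handle (a point): middle of the wedge's handle, a block 30 (x) x 22 (y) x 38 high on the wedge's top, at y = -14, z = 99 in the wedge's frame. Friction of the wood is about 0.6: closing the seam takes roughly 8 to 12 N down on the wedge. Loose packers slide together along the cradle floor when the wedge pushes them sideways
- plug: bystander: short terracotta cylinder, 26 across and 28 high, standing on the +y end of the rack
- teabowl: bystander: terracotta bowl, 100 across, 55 high
- kiln_prop: bystander: white ceramic post, 36 across, 55 high
- water_cup: bystander: white cup, 72 across, 75 high
- brush: bystander: brush lying flat
There are look-alikes about, which are no part of the job. What is shaped like the packer1 but pink is not meant.

How it is judged:
By the outcome, as a careful person would: the job done as asked, in the order asked, and still so for the second after the job is handed in, while the arm keeps its last pose, push and grip.
It also fails if it takes over 72 s, if anything falls off the work surface, if the arm or the gripper's body presses on something with over 40 N, if the wrist force passes 120 N, or if a joint passes its speed limit or range.

ROBOT

A 7-joint arm with a two-finger parallel gripper is mounted at the origin on the work surface. World frame = base frame: x ahead of the robot, y to its left, z up, the work surface at z = 0. Lengths are in mm, angles in rad, forces in N, time in s.
With the tool pointing down it reaches from about 425 to 875 mm from the base axis. Payload 8.4 kg.
Tool frame: the origin (TCP) lies midway between the tips of the shut fingers; the grasp point (between the pads) lies behind it (grasp_offset is the x of the grasp point in the tool frame, in mm); x points along the fingers, z is the direction in which the jaws open and shut, and the axes are right-handed (so a half turn about x gives the same grasp; the last joint's range is limited). The gripper opens to 87 mm and grips with 3 to 60 N. Pads are 19 mm wide; open, the fingers measure 117 mm over their backs; the gripper's body (75 mm by 190 mm) begins 51 mm behind the grasp point.
Start: joints at [1.189, 0.333, 0.04, 1.465, -0.013, 1.343, -0.059], TCP at [181.358, -624.158, 222.546] pointing down, gripper open.
Joint ranges: [-2.58, 2.58], [-0.38, 2.09], [-1.3, 1.39], [0.25, 2.4], [-1.5, 4.64], [0.08, 2.09], [-2.65, 2.65]. Speed limits (rad/s): [2.22, 2.22, 2.79, 2.79, 3.14, 3.14, 3.14].

INTERFACE

Orientations are given as [roll, pitch, yaw] about the fixed x, y, z axes, in that order (R = Rz(yaw) Ry(pitch) Rx(roll)).
In Python, from cell import * gives the robot as it stands.
- The arm moves only by the tool jog_arm, never from a script. Its argument "moves" is text: rows parted by semicolons, each of 6 numbers parted by spaces: the shift along the tool's x, y, z normalised to -1 to 1, where 1 is 25 mm, then the turn, a rotation vector about the tool's x, y, z normalised to -1 to 1, where 1 is 5 degrees. A call has 1 to 12 rows; each row shifts and turns the commanded pose from where the row before left it, along the tool's axes as they then stand; what a row does not reach is not made up. A row lasts 1/12 s, in which the tool goes at most 41.7 mm and 7.16 degrees, less where a joint would pass 70% of its speed; a pose out of reach is approached as far as the arm can. A call with a number of a shift or a turn outside -1 to 1 is refused whole. A call with a gripper value outside its range is refused whole. "grip" is the closure, from 0 (fully open) to 1 (shut), set as the call begins (left out, the last holds). The fingers move at their own pace and stop on an object; "force" is the grip in N (left out, the last holds). Time passes only in rows, so rows that do not move let the fingers close. It gives the time, the measured TCP pose, the force and the opening at its end, in the units of the state.
- read_state(): the state, without advancing time (a new reading comes with each control period).
- read_camera(name): name is "scene" or "top" or "wrist"; returns the picture (480x640x3 uint8, red, green, blue); there is no depth.
- camera_model(name): a dict with "mtx" (3x3 intrinsics, pixels), "xyz" and "attitude" of the camera in the world; the wrist camera has in their place "mount" (4x4, takes a point from camera to tool coordinates, whose origin is the TCP and whose axes are the tool frame's). Camera axes: x right, y up, looking along -z (the intrinsics and any distortion apply to the point x, -y, -z); pixel columns grow to the right and rows downward; lengths in mm; the calibration is good to about 2 mm. A picture is of the moment at which its call begins: read the wrist's pose just before it. camera_model takes no time and is no camera call.
- job_done(): hands the job in, once; it reports no verdict.
The state is a dict: "time_s": time; "joint_positions": joint angles; "joint_velocities": joint speeds; "tau": joint torques, N m; "tool_pos": TCP position; "ee_rot": TCP orientation; "ft_force": force on the tool from outside, world axes, zero at the start; "ft_torque": the same for the moment, N m; "gripper_width": finger opening in mm.
Only numpy, scipy, OpenCV 4.12 (cv2) and the standard library are available. Lean on these libraries where they do the work, as an engineer would, in place of code of your own. Each camera call takes 0.05 s, during which the arm holds its last target. There are 200 camera calls.

## Working session

There is one attempt and no reset: what is moved stays moved. The work goes in short steps, Python scripts to look and compute and a tool call to move; the robot and the scene stay as the last step left them, time stands still between calls to the robot, and variables do not carry over. Pictures are saved under pics/ and viewed, about 8 in all and at most 12, crops included, and the job is handed in when it is done.

Besides the shell and the picture viewer there is one more tool, called after "Call:" as a command line: name --argument value ..., lists and objects as JSON in quotes. jog_arm: Moves the arm, as the interface text tells. Its arguments: {"type":"object","properties":{"moves":{"type":"string"},"grip":{"type":"number"},"force":{"type":"number"}},"required":["moves"]}

```bash
ls; mkdir -p pics
python3 - <<'E'
from cell import *
import cv2
s=read_state();print({k:(v if not hasattr(v,'__len__') else [round(float(x),3) for x in v]) for k,v in s.items()})
for n in("scene","top","wrist"):
    m=camera_model(n);print(n,m)
    cv2.imwrite(f"pics/{n}0.png",read_camera(n)[:,:,::-1])
E
```

```text
pics
{'time_s': 0.0, 'joint_positions': [1.189, 0.334, 0.04, 1.466, -0.013, 1.343, -0.059], 'joint_velocities': [0.001, 0.0, 0.001, 0.0, 0.002, 0.0, 0.001], 'tau': [0.002, -65.635, 1.337, -40.38, -0.059, 0.045, 0.0], 'tool_pos': [181.218, -623.737, 221.639], 'ee_rot': [-3.081, 1.569, 1.914], 'ft_force': [-0.595, 0.053, 0.181], 'ft_torque': [0.01, -0.016, 0.008], 'gripper_width': 87.12860295650248}
scene {'mtx': array([[598.12300748,   0.        , 329.90996289],
       [  0.        , 598.12300748, 242.84133308],
       [  0.        ,   0.        ,   1.        ]]), 'xyz': array([1204.5551417 , -616.27307481, 1157.26157504]), 'attitude': array([0.6970124 , 0.01325098, 0.74728283])}
top {'mtx': array([[533.45837888,   0.        , 317.89247881],
       [  0.        , 533.45837888, 241.42759679],
       [  0.        ,   0.        ,   1.        ]]), 'xyz': array([ 431.55857067,   26.65394998, 1314.8443009 ]), 'attitude': array([ 0.10292723, -0.0075767 , -1.58920474])}
wrist {'mtx': array([[388.35178515,   0.        , 318.68140482],
       [  0.        , 388.35178515, 240.69244022],
       [  0.        ,   0.        ,   1.        ]]), 'mount': array([[ 2.05801959e-04,  2.86769253e-01, -9.57999662e-01,
        -1.61735605e+02],
       [ 7.83435423e-04,  9.57999342e-01,  2.86769326e-01,
         7.84418266e+01],
       [ 9.99999672e-01, -8.09548560e-04, -2.75070501e-05,
        -4.47140306e-01],
       [ 0.00000000e+00,  0.00000000e+00,  0.00000000e+00,
         1.00000000e+00]])}
```

View pics/top0.png

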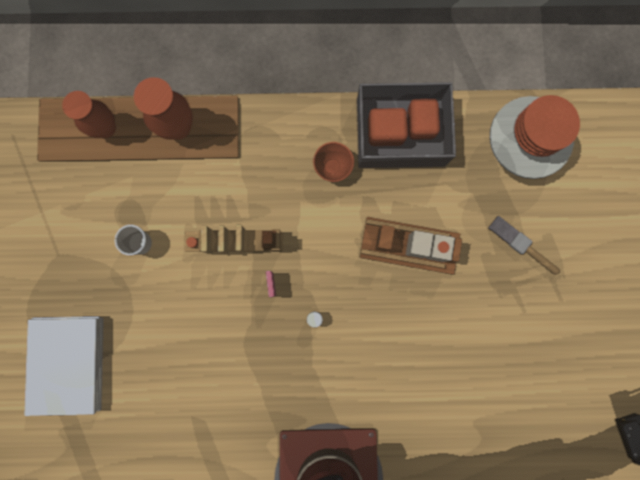

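View pics/scene0.png

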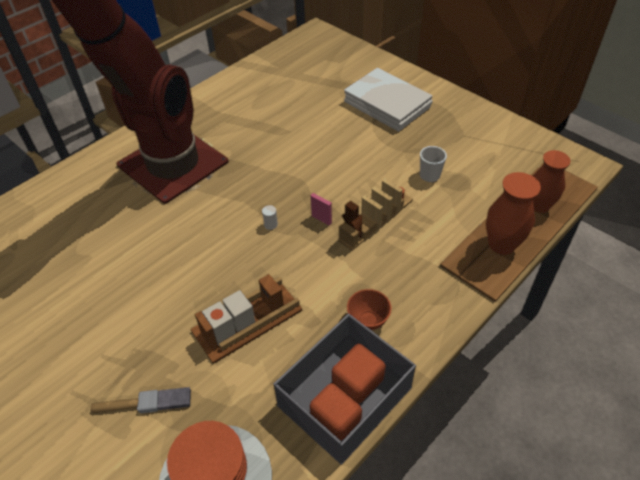

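```bash
python3 -c "
import cell;print([n for n in dir(cell) if n[0]!='_']); print(getattr(cell,'grasp_offset',None))"
```

```text
['MotionError', 'camera_model', 'grasp_offset', 'job_done', 'read_camera', 'read_state']
-18.700000000000003
```

The top view shows the rack at (185–290, 240): plug (193,242), three packers at about (211/228/240, 238) and the dark wedge (268,240). The cradle is at (410,246), with the white mould at (422–445) and the end stop near (390,238). The pink look-alike is at (270,284). Candidates for a packer are the 3 plywood plates in the rack and the pink plate, which I exclude. I'll check this in a close crop.

```bash
cat > h.py <<'E'
from cell import *
import numpy as np, cv2
from scipy.spatial.transform import Rotation as R
def rot(a): return R.from_euler('xyz',a).as_matrix()
def pose(cam,s=None):
    m=camera_model(cam)
    if cam!='wrist': return m['mtx'],rot(m['attitude']),np.array(m['xyz'])
    s=s or read_state(); T=rot(s['ee_rot']); M=m['mount']
    return m['mtx'],T@M[:3,:3],T@M[:3,3]+np.array(s['tool_pos'])
def cast(P,uv,z):
    K,Rc,c=P; uv=np.atleast_2d(uv).astype(float)
    d=np.c_[(uv[:,0]-K[0,2])/K[0,0],-(uv[:,1]-K[1,2])/K[1,1],-np.ones(len(uv))]@Rc.T
    return c+d*((z-c[2])/d[:,2])[:,None]
def proj(P,X):
    K,Rc,c=P; p=(np.atleast_2d(X)-c)@Rc
    return np.c_[K[0,0]*p[:,0]/-p[:,2]+K[0,2],K[1,1]*p[:,1]/p[:,2]+K[1,2]]
def tri(P1,u1,P2,u2):
    A=[];b=[]
    for (K,Rc,c),u in((P1,u1),(P2,u2)):
        d=Rc@np.array([(u[0]-K[0,2])/K[0,0],-(u[1]-K[1,2])/K[1,1],-1]);d/=np.linalg.norm(d)
        Q=np.eye(3)-np.outer(d,d);A.append(Q);b.append(Q@c)
    x=np.linalg.lstsq(np.vstack(A),np.hstack(b),rcond=None)[0];return x
def st():
    s=read_state();print('t%.2f'%s['time_s'],'tcp',np.round(s['tool_pos'],1),'R',np.round(rot(s['ee_rot']),3).tolist(),'F',np.round(s['ft_force'],1),'w%.1f'%s['gripper_width']);return s
E
python3 - <<'E'
from h import *
im=cv2.imread('pics/top0.png')
a=cv2.resize(im[215:300,175:295],None,fx=6,fy=6,interpolation=cv2.INTER_CUBIC)[:,:720]
b=cv2.resize(im[205:285,350:470],None,fx=6,fy=6,interpolation=cv2.INTER_CUBIC)
cv2.imwrite('pics/crop1.png',cv2.resize(np.vstack([a,b]),(436,600)) if 0 else np.vstack([cv2.resize(a,(480,340)),cv2.resize(b,(390,260)).copy() if 0 else np.pad(cv2.resize(b,(390,260)),((0,0),(0,90),(0,0)))]))
P=pose('top')
print(cast(P,[(193,242),(205,240),(268,240),(290,240),(410,246),(270,284)],60).round(0))
print(rot(camera_model('top')['attitude']).round(2)); st()
print(proj(P,[[0,0,0]]))
E
```

```text
[[ 565.  310.   60.]
 [ 569.  281.   60.]
 [ 566.  133.   60.]
 [ 566.   81.   60.]
 [ 546. -203.   60.]
 [ 463.  129.   60.]]
[[-0.02  0.99 -0.1 ]
 [-1.   -0.02  0.01]
 [ 0.01  0.1   0.99]]
t0.15 tcp [ 181.2 -623.9  221.9] R [[-0.0, 0.96, 0.279], [0.001, 0.279, -0.96], [-1.0, -0.0, -0.001]] F [-0.3  1.   0.6] w87.3
[[328.28884264 479.41965421]]
```

View pics/crop1.png

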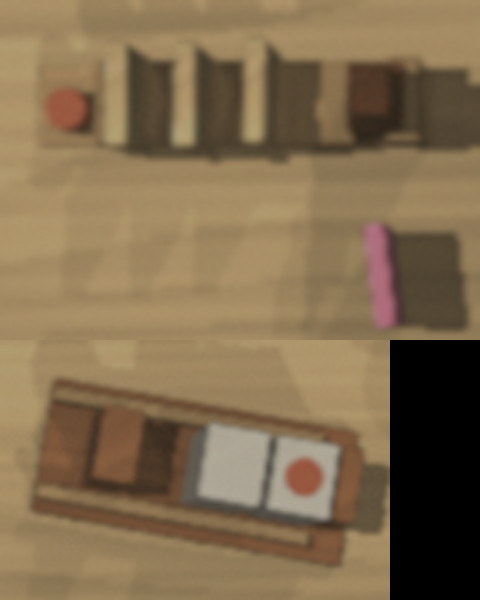

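The crop confirms it: three plywood packers stand in the rack, the wedge is dark, and the pink plate stands apart in front. The cradle's +y (end stop) points left in the image, and its yaw is roughly −9°. I'll go above the cradle.

Call:
jog_arm --moves "0 1 -0.68 0 0 0;0 1 -0.68 0 0 0;0 1 -0.68 0 0 0;0 1 -0.68 0 0 0;0 1 -0.68 0 0 0;0 1 -0.68 0 0 0;0 1 -0.68 0 0 0;0 1 -0.68 0 0 0;0 1 -0.68 0 0 0;0 1 -0.68 0 0 0;0 1 -0.68 0 0 0;0 1 -0.68 0 0 0" --grip 0

```text
time_s: 1.15
tool_pos: [413.1, -343.2, 222.5]
ee_rot: [-2.321, 1.571, 2.674]
ft_force: [1.1, -0.0, 0.4]
gripper_width: 86.9
```

Call:
jog_arm --moves "0 1 -0.68 0 0 0;0 1 -0.68 0 0 0;0 1 -0.68 0 0 0;0 1 -0.68 0 0 0;0 1 -0.68 0 0 0;0 1 -0.68 0 0 0;0 1 -0.68 0 0 0"

```text
time_s: 1.73
tool_pos: [548.0, -180.2, 222.4]
ee_rot: [-2.24, 1.571, 2.755]
ft_force: [0.5, -0.5, 0.0]
gripper_width: 87.2
```

Call:
jog_arm --moves "0 0 0 -1 0 0;0 0 0 -1 0 0;0 0 0 -1 0 0;0 0 0 -1 0 0;0 0 0 -1 0 0;0 0 0 -1 0 0;0 0 0 -1 0 0;0 0 0 -1 0 0;0 0 0 -1 0 0;0 0 0 -1 0 0;0 0 0 -1 0 0;0 0 0 -1 0 0"

```text
time_s: 2.73
tool_pos: [547.2, -181.5, 222.3]
ee_rot: [3.062, 1.57, 2.825]
ft_force: [0.2, -0.4, -0.2]
gripper_width: 87.1
```

Call:
jog_arm --moves "0.5 0 0 -1 0 0;0.5 0 0 0 0 0;0 0 0 0 0 0;0 0 0 0 0 0"

```text
time_s: 3.07
tool_pos: [546.6, -181.4, 196.5]
ee_rot: [2.933, 1.569, 2.776]
ft_force: [0.8, 0.2, 0.1]
gripper_width: 86.9
```

Run:
```python
from h import *
s=st();P=pose('wrist',s)
np.save('P1.npy',np.array([*P[0],*P[1],P[2]]))
cv2.imwrite('pics/w1.png',read_camera('wrist')[:,:,::-1])
```

```text
t3.07 tcp [ 546.6 -181.4  196.5] R [[-0.002, 0.156, 0.988], [0.001, 0.988, -0.156], [-1.0, 0.0, -0.002]] F [0.8 0.2 0.1] w86.9
```

View pics/w1.png

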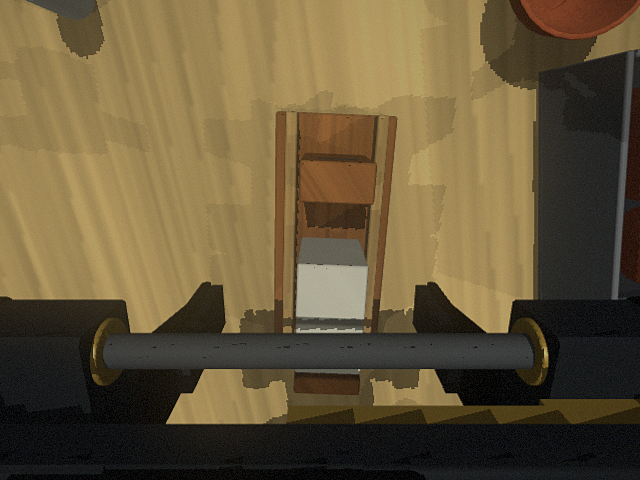

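Wrist view: the cradle is straight ahead. The end-stop top's gap edge runs from (302,200) to (375,204), the mould's top gap edge is at about (298–367, 264), and the seam is near row 320. I'll refine these edges by gradients and measure the gap.

Run:
```python
from h import *
A=np.load('P1.npy');P=(A[:3],A[3:6],A[6])
g=cv2.GaussianBlur(cv2.cvtColor(cv2.imread('pics/w1.png'),cv2.COLOR_BGR2GRAY),(5,1),0).astype(float)
def hedge(c0,c1,r0,r1,sgn):
    p=[]
    for c in range(c0,c1,3):
        d=sgn*(g[r0+1:r1+1,c]-g[r0-1:r1-1,c]);i=d.argmax();
        if 0<i<len(d)-1:
            o=(d[i-1]-d[i+1])/(2*(d[i-1]-2*d[i]+d[i+1])+1e-9); p.append((c,r0+i+o))
    p=np.array(p);f=np.polyfit(p[:,0],p[:,1],1)
    k=abs(p[:,1]-np.polyval(f,p[:,0]))<1.5;f=np.polyfit(p[k,0],p[k,1],1);return f
def vedge(r0,r1,c0,c1,sgn):
    p=[]
    for r in range(r0,r1,3):
        d=sgn*(g[r,c0+1:c1+1]-g[r,c0-1:c1-1]);p.append((r,c0+d.argmax()))
    p=np.array(p);m=np.polyfit(p[:,0],p[:,1],1);k=abs(p[:,1]-np.polyval(m,p[:,0]))<2
    return np.polyfit(p[k,0],p[k,1],1)
for nm,a in dict(stop=(308,370,192,214,-1),mould=(304,362,255,273,1),back=(290,390,106,122,-1)).items():
    f=hedge(*a); z=0 if 0 else (12 if nm=='back' else 86)
    X=cast(P,[(a[0],np.polyval(f,a[0])),(a[1],np.polyval(f,a[1]))],z);print(nm,f.round(3),X.round(1).tolist(),'yaw',np.degrees(np.arctan2(X[1,1]-X[0,1],X[1,0]-X[0,0])).round(2))
for nm,r0,r1,c0,c1,s,z in(('mouldL',270,312,290,305,1,86),('mouldR',270,312,360,374,-1,86),('stopL',170,196,294,310,1,86),('stopR',170,196,368,384,-1,86),('railLout',130,260,268,285,-1,32),('railRout',130,260,380,402,1,32)):
    f=vedge(r0,r1,c0,c1,s);X=cast(P,[(np.polyval(f,r0),r0),(np.polyval(f,r1),r1)],z);print(nm,X.round(1).tolist(),'yaw',-np.degrees(np.arctan2(X[0,0]-X[1,0],X[0,1]-X[1,1])).round(2))
```

```text
stop [4.20000e-02 1.88205e+02] [[542.6, -153.3, 86.0], [585.8, -161.9, 86.0]] yaw -11.31
mould [3.60000e-02 2.52709e+02] [[531.9, -199.5, 86.0], [574.4, -207.8, 86.0]] yaw -11.08
back [4.3000e-02 9.8511e+01] [[535.7, -88.3, 12.0], [618.9, -104.9, 12.0]] yaw -11.26
mouldL [[526.0, -203.6, 86.0], [519.0, -237.7, 86.0]] yaw -11.64
mouldR [[577.7, -211.7, 86.0], [571.3, -245.8, 86.0]] yaw -10.71
stopL [[539.9, -130.8, 86.0], [537.3, -148.8, 86.0]] yaw -8.15
stopR [[597.9, -139.9, 86.0], [594.6, -157.8, 86.0]] yaw -10.59
railLout [[522.7, -101.8, 32.0], [500.8, -211.0, 32.0]] yaw -11.35
railRout [[619.2, -116.9, 32.0], [597.4, -226.1, 32.0]] yaw -11.3
```

The yaw is −11.25° by several edges, and the open gap is about 47.3 mm. Closed, that is about 52.3 mm, so **two** packers are needed (the wedge fills about 28). Next I'll look at the rack.

Call:
jog_arm --moves "0 1 -0.11 0 0 0;0 1 -0.11 0 0 0;0 1 -0.11 0 0 0;0 1 -0.11 0 0 0;0 1 -0.11 0 0 0;0 1 -0.11 0 0 0;0 1 -0.11 0 0 0;0 1 -0.11 0 0 0;0 1 -0.11 0 0 0;0 1 -0.11 0 0 0;0 1 -0.11 0 0 0;0 1 -0.11 0 0 0"

```text
time_s: 4.12
tool_pos: [560.9, 121.4, 198.4]
ee_rot: [0.172, 1.57, 0.017]
ft_force: [0.6, -0.4, -1.2]
gripper_width: 87.0
```

Call:
jog_arm --moves "0 1 -0.11 0 0 0;0 1 -0.11 0 0 0;0 1 -0.11 0 0 0;0 1 -0.11 0 0 0;0 0 0 -1 0 0;0 0 0 -0.8 0 0;0 0 0 0 0 0;0 0 0 0 0 0"

```text
time_s: 4.78
tool_pos: [565.4, 220.5, 198.0]
ee_rot: [0.354, 1.57, 0.354]
ft_force: [-0.7, 0.2, -0.1]
gripper_width: 87.2
```

Run:
```python
from h import *
s=st();P=pose('wrist',s)
np.save('P2.npy',np.array([*P[0],*P[1],P[2]]))
cv2.imwrite('pics/w2.png',read_camera('wrist')[:,:,::-1])
```

```text
t4.78 tcp [565.4 220.5 198. ] R [[0.0, 0.0, 1.0], [0.0, 1.0, -0.0], [-1.0, 0.0, 0.0]] F [-0.7  0.2 -0.1] w87.2
```

View pics/w2.png

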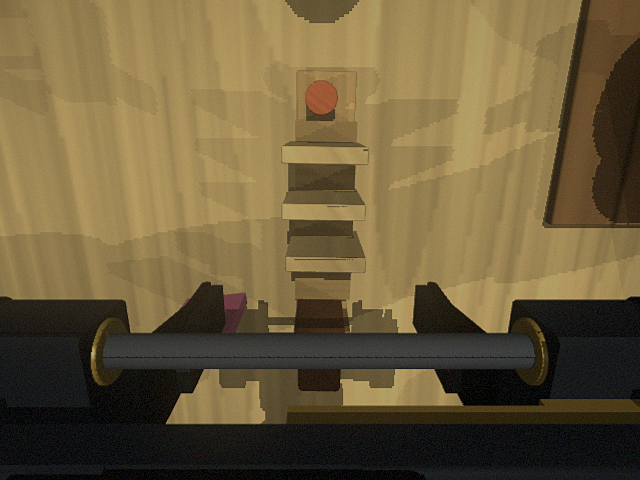

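Wrist view: three plywood packers with top bands at rows ~147–163, 206–219 and 258–272, columns ~283–366. The plug is at (321,97), the wedge at (320,320), and the pink one at (220,310).

Run:
```python
from h import *
A=np.load('P2.npy');P=(A[:3],A[3:6],A[6])
g=cv2.cvtColor(cv2.imread('pics/w2.png'),cv2.COLOR_BGR2GRAY).astype(float)
print(g[135:280,290:320].mean(1).round(0).astype(int).tolist())
for r0,r1 in((148,162),(207,218),(260,270)):
    row=g[r0+2:r1-1].mean(0);d=np.diff(cv2.GaussianBlur(row[None],(3,1),0)[0])
    l=270+d[270:300].argmax();print(r0,'L',l+.5,[int(x) for x in row[276:292]],'R',[int(x) for x in row[356:374]])
for p in((325,142),(325,155),(325,164),(325,206),(325,219.5),(325,258.5),(325,272.5),(282.5,156),(368,156),(283,213),(365.5,213),(286.5,266),(365,266)): print(p,cast(P,p,88).round(1))
```

```text
[109, 109, 106, 106, 107, 109, 79, 74, 88, 88, 79, 137, 156, 155, 155, 154, 154, 155, 154, 155, 154, 154, 154, 155, 154, 154, 157, 158, 100, 74, 75, 76, 75, 74, 71, 71, 71, 70, 70, 70, 71, 72, 72, 72, 71, 70, 69, 68, 68, 66, 65, 65, 62, 60, 57, 70, 88, 89, 89, 88, 89, 88, 88, 88, 88, 88, 88, 86, 80, 143, 157, 153, 153, 153, 153, 153, 153, 153, 153, 154, 153, 154, 154, 162, 130, 72, 62, 67, 66, 66, 67, 64, 63, 60, 59, 58, 58, 59, 59, 58, 54, 87, 90, 88, 89, 87, 87, 89, 88, 87, 87, 88, 88, 88, 88, 87, 87, 87, 87, 87, 85, 78, 137, 145, 85, 132, 140, 137, 136, 136, 136, 137, 136, 137, 137, 145, 103, 64, 60, 62, 62, 63, 59, 105, 107]
148 L 281.5 [134, 134, 135, 136, 139, 114, 149, 157, 157, 157, 157, 158, 157, 159, 157, 159] R [145, 144, 143, 143, 145, 144, 145, 140, 140, 139, 142, 135, 112, 141, 145, 144, 142, 139]
207 L 282.5 [135, 134, 135, 134, 136, 111, 139, 157, 157, 157, 156, 156, 157, 158, 157, 157] R [142, 142, 143, 143, 144, 144, 147, 147, 137, 115, 140, 146, 145, 147, 147, 145, 143, 142]
260 L 285.5 [118, 116, 115, 115, 116, 117, 116, 118, 120, 94, 135, 140, 139, 138, 139, 140] R [126, 126, 128, 127, 129, 128, 128, 132, 130, 109, 141, 146, 145, 143, 144, 141, 140, 140]
(325, 142) [[569.2 288.3  88. ]]
(325, 155) [[569.2 279.7  88. ]]
(325, 164) [[569.2 273.6  88. ]]
(325, 206) [[569.4 244.2  88. ]]
(325, 219.5) [[569.5 234.3  88. ]]
(325, 258.5) [[569.6 204.7  88. ]]
(325, 272.5) [[569.7 193.6  88. ]]
(282.5, 156) [[540.1 279.   88. ]]
(368, 156) [[598.7 279.1  88. ]]
(283, 213) [[539.4 239.1  88. ]]
(365.5, 213) [[598.4 239.1  88. ]]
(286.5, 266) [[541.  198.7  88. ]]
(365, 266) [[599.4 198.8  88. ]]
```

Tops cast at z=88 give packer centres y = 200/240/280, x ≈ 569.5 (spacing 40 and width ~59 agree with the given sizes). I'll take the y=200 one first.

Call:
jog_arm --moves "0 -0.82 0.18 0 0 0;1 0 0 0 0 0;1 0 0 0 0 0;1 0 0 0 0 0;1 0 0 0 0 0;1 0 0 0 0 0;0.9 0 0 0 0 0;0 0 0 0 0 0;0 0 0 0 0 0"

```text
time_s: 5.58
tool_pos: [569.2, 199.5, 49.7]
ee_rot: [-2.894, 1.569, -2.893]
ft_force: [0.9, 0.0, -0.3]
gripper_width: 87.1
```

Call:
jog_arm --moves "0 0 0 0 0 0;0 0 0 0 0 0;0 0 0 0 0 0;0 0 0 0 0 0;0 0 0 0 0 0;0 0 0 0 0 0" --grip 1 --force 25

```text
time_s: 6.08
tool_pos: [570.0, 200.2, 50.8]
ee_rot: [0.172, 1.57, 0.175]
ft_force: [0.4, -0.9, 4.9]
gripper_width: 59.6
```

Width 59.6: gripped. I'll lift, then carry it over the cradle.

Call:
jog_arm --moves "-0.5 0 0 0 0 0;-1 0 0 0 0 0;-1 0 0 0 0 0;-1 0 0 0 0 0;-1 0 0 0 0 0;-0.5 -0.5 0 0 0 0;0 -1 0 0 0 0;0 -1 0 0 0 0;0 -1 0 0 0 0;0 -1 0 0 0 0;0 -1 0 0 0 0;0 -1 0 0 0 0"

```text
time_s: 7.08
tool_pos: [570.0, 36.6, 176.0]
ee_rot: [0.127, 1.57, 0.131]
ft_force: [0.2, 0.1, -0.3]
gripper_width: 60.1
```

Call:
jog_arm --moves "0 -1 0 0 0 0;0 -1 0 0 0 0;0 -1 0 0 0 0;0 -1 0 0 0 0;0 -1 0 0 0 0;0 -1 0 0 0 0;0 -1 0 0 0 0;0 -1 -0.2 0.5 0 0;0 -0.06 -0.18 1 0 0;0 0 0 0.75 0 0;0 0 0 0 0 0;0 0 0 0 0 0"

```text
time_s: 8.08
tool_pos: [561.5, -163.4, 175.8]
ee_rot: [0.243, 1.57, 0.053]
ft_force: [-1.3, 0.7, 0.6]
gripper_width: 59.8
```

```bash
cat >> h.py <<'E'
ex=np.array([.98079,-.19509,0]);ey=np.array([.19509,.98079,0])
def uv(s): p=np.array(s['tool_pos']);print('u %.1f v %.1f z %.1f'%(p@ex,p@ey,p[2]))
E
python3 - <<'E'
from h import *
s=st();uv(s);P=pose('wrist',s)
np.save('P3.npy',np.array([*P[0],*P[1],P[2]]))
im=read_camera('wrist')[:,:,::-1];cv2.imwrite('pics/w3.png',im)
cv2.imwrite('pics/w3c.png',cv2.resize(im[60:360,180:460],None,fx=2,fy=2))
E
```

```text
t8.08 tcp [ 561.5 -163.4  175.8] R [[0.001, 0.189, 0.982], [0.0, 0.982, -0.189], [-1.0, 0.0, 0.001]] F [-1.3  0.7  0.6] w59.8
u 582.6 v -50.7 z 175.8
```

View pics/w3c.png

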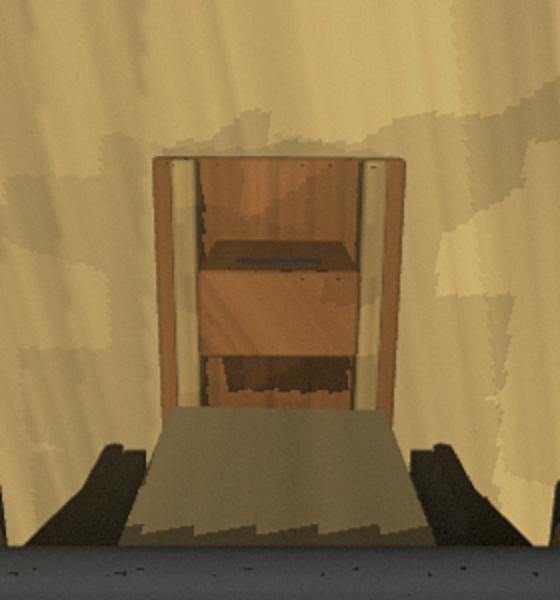

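Hover view: packer underside edge at crop row 407 (cols 170–378), stop gap edge at crop row 355 (cols 200–357), rails' inner edges at cols ~200/357. I'll compare them in world coordinates.

Run:
```python
from h import *
A=np.load('P3.npy');P=(A[:3],A[3:6],A[6])
def q(n,c,r,z):
    X=cast(P,(180+c/2,60+r/2),z)[0];print(n,'u %.1f v %.1f'%(X@ex,X@ey))
q('packL',170,407,135.3);q('packR',378,407,135.3)
q('stopL',200,355,86);q('stopR',357,355,86)
q('railLtopin',200,300,32);q('railRtopin',358,300,32);q('railLtopin',204,400,32);q('railRtopin',355,400,32)
q('railLout',174,300,32);q('railRout',385,300,32)
q('boardL',153,160,12);q('boardR',405,160,12)
```

```text
packL u 552.3 v -45.5
packR u 609.9 v -45.1
stopL u 556.0 v -44.8
stopR u 608.9 v -44.4
railLtopin u 551.0 v -37.5
railRtopin u 614.4 v -37.1
railLtopin u 551.7 v -80.0
railRtopin u 614.7 v -79.6
railLout u 540.6 v -37.6
railRout u 625.2 v -37.0
boardL u 531.2 v 16.0
boardR u 633.5 v 16.7
```

By the images, in one frame, the packer needs about +1.5 mm in u and −0.8 mm in v. I'll correct and lower in stages, watching the force.

Call:
jog_arm --moves "0 -0.03 0.06 0 0 0;1 0 0 0 0 0;1 0 0 0 0 0;1 0 0 0 0 0;0.8 0 0 0 0 0;0 0 0 0 0 0;0 0 0 0 0 0"

```text
time_s: 8.72
tool_pos: [562.3, -164.3, 79.7]
ee_rot: [2.866, 1.569, 2.675]
ft_force: [0.2, -0.4, 0.5]
gripper_width: 59.8
```

Call:
jog_arm --moves "0.4 0 0 0 0 0;0.3 0 0 0 0 0;0 0 0 0 0 0;0 0 0 0 0 0"

```text
time_s: 9.05
tool_pos: [563.7, -164.8, 65.4]
ee_rot: [-0.391, 1.568, -0.583]
ft_force: [-8.9, 1.2, 16.8]
gripper_width: 60.3
```

It touched the +x rail (force −x, +z). Back up a little and undo the u shift.

Call:
jog_arm --moves "-0.5 0 0 0 0 0;0 0 -0.06 0 0 0;0 0 0 0 0 0;0.3 0 0 0 0 0;0.2 0 0 0 0 0;0 0 0 0 0 0;0 0 0 0 0 0"

```text
time_s: 9.63
tool_pos: [560.5, -164.3, 61.4]
ee_rot: [2.918, 1.569, 2.725]
ft_force: [0.0, -0.5, -0.5]
gripper_width: 60.0
```

Run:
```python
from h import *
s=st();uv(s)
im=read_camera('wrist')[:,:,::-1];cv2.imwrite('pics/w4.png',im)
cv2.imwrite('pics/w4c.png',cv2.resize(im[100:360,180:460],None,fx=2.2,fy=2.2))
```

```text
t9.63 tcp [ 560.5 -164.3   61.4] R [[-0.002, 0.192, 0.981], [0.001, 0.981, -0.192], [-1.0, 0.0, -0.002]] F [ 0.  -0.5 -0.5] w60.0
u 581.8 v -51.8 z 61.4
```

View pics/w4c.png

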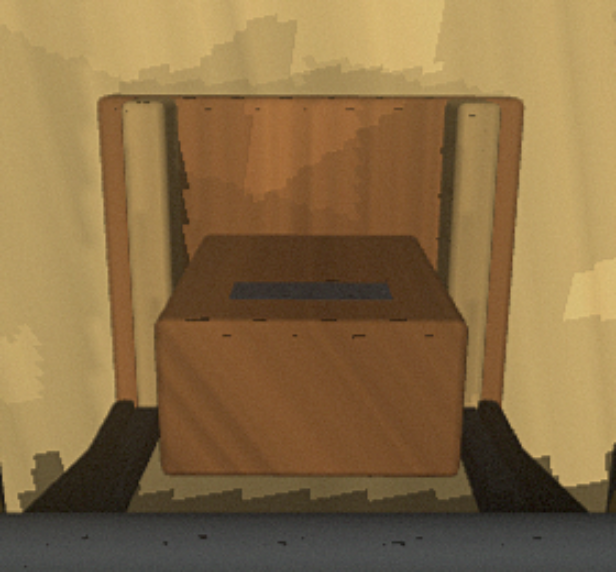

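It's between the rails now, force-free, and just in front of the stop. On down to the board.

Call:
jog_arm --moves "0.25 0 0 0 0 0;0.1 0 0 0 0 0;0 0 0 0 0 0;0 0 0 0 0 0"

```text
time_s: 10.02
tool_pos: [561.0, -164.4, 53.5]
ee_rot: [2.86, 1.57, 2.667]
ft_force: [-0.2, 0.1, -0.9]
gripper_width: 60.1
```

Call:
jog_arm --moves "0.08 0 0 0 0 0;0 0 0 0 0 0;0 0 0 0 0 0"

```text
time_s: 10.27
tool_pos: [561.2, -164.5, 51.8]
ee_rot: [1.432, 1.571, 1.239]
ft_force: [0.5, 0.6, -1.0]
gripper_width: 60.3
```

Call:
jog_arm --moves "0.06 0 0 0 0 0;0.06 0 0 0 0 0;0 0 0 0 0 0;0 0 0 0 0 0"

```text
time_s: 10.6
tool_pos: [561.1, -164.5, 48.7]
ee_rot: [2.983, 1.571, 2.79]
ft_force: [0.1, 0.2, -0.5]
gripper_width: 60.3
```

No contact yet: the packer probably slid up in the grip at the rail touch. I'll continue gently. The tips must stay above z≈34.

Call:
jog_arm --moves "0.06 0 0 0 0 0;0.06 0 0 0 0 0;0 0 0 0 0 0;0 0 0 0 0 0"

```text
time_s: 10.93
tool_pos: [562.2, -164.7, 46.5]
ee_rot: [-0.088, 1.569, -0.28]
ft_force: [1.1, -0.1, 4.5]
gripper_width: 59.7
```

Contact with the board. Release, rise and go back for the second packer.

Call:
jog_arm --moves "0 0 0 0 0 0;0 0 0 0 0 0;0 0 0 0 0 0;0 0 0 0 0 0;-1 0 0 0 0 0;-1 0 0 0 0 0;-1 0 0 0 0 0;-1 0 0 0 0 0;-1 0 0 0 0 0;-0.3 0 0 0 0 0;0 0 0 0 0 0;0 0 0 0 0 0" --grip 0

```text
time_s: 11.93
tool_pos: [561.0, -164.5, 177.8]
ee_rot: [-2.798, 1.57, -2.991]
ft_force: [-0.5, 0.1, -0.8]
gripper_width: 87.3
```

Run:
```python
from h import *
s=st();uv(s);P=pose('wrist',s)
np.save('P5.npy',np.array([*P[0],*P[1],P[2]]))
im=read_camera('wrist')[:,:,::-1];cv2.imwrite('pics/w5.png',im)
cv2.imwrite('pics/w5c.png',cv2.resize(im[60:360,180:460],None,fx=2,fy=2))
```

```text
t11.93 tcp [ 561.  -164.5  177.8] R [[-0.0, 0.192, 0.981], [-0.0, 0.981, -0.192], [-1.0, -0.0, -0.0]] F [-0.5  0.1 -0.8] w87.3
u 582.3 v -51.9 z 177.8
```

View pics/w5c.png

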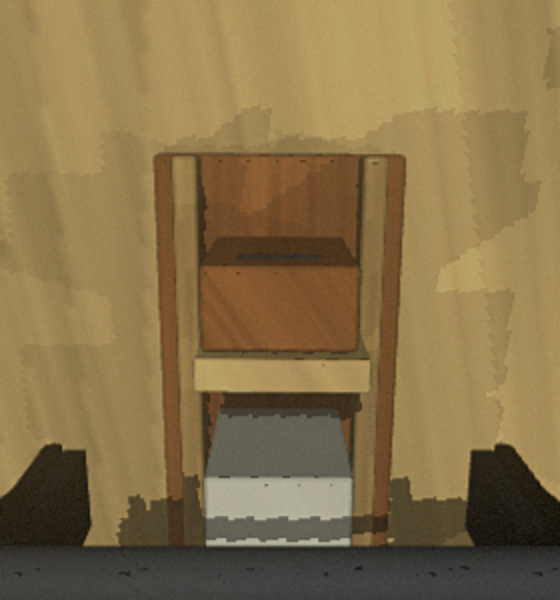

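Packer 1 stands upright beside the stop (crop rows 357–392, cols 194–370), with space to the mould (edge at crop row 476). Now packer 2 at y=240, gripped 3 mm off-centre towards −y so that the pads keep clear of the first one.

Call:
jog_arm --moves "0 0 0 -1 0 0;0 0 0 -1 0 0;0 0 0.33 -0.2 0 0;0 1 0 0 0 0;0 1 0 0 0 0;0 1 0 0 0 0;0 1 0 0 0 0;0 1 0 0 0 0;0 1 0 0 0 0;0 1 0 0 0 0;0 1 0 0 0 0;0 1 0 0 0 0"

```text
time_s: 12.98
tool_pos: [569.4, 61.7, 177.1]
ee_rot: [2.953, 1.569, 2.95]
ft_force: [0.1, -0.2, 0.7]
gripper_width: 87.0
```

Call:
jog_arm --moves "0 1 0 0 0 0;0 1 0 0 0 0;0 1 0 0 0 0;0 1 0 0 0 0;0 1 0 0 0 0;0 1 0 0 0 0;0 1 0 0 0 0;0 0 0 0 0 0;0 0 0 0 0 0;0 0 0 0 0 0"

```text
time_s: 13.82
tool_pos: [569.8, 234.8, 177.2]
ee_rot: [-2.752, 1.569, -2.754]
ft_force: [-0.4, 0.9, -0.3]
gripper_width: 86.9
```

Run:
```python
from h import *
st()
A=np.load('P5.npy');P=(A[:3],A[3:6],A[6])
def q(n,c,r,z):
    X=cast(P,(180+c/2,60+r/2),z)[0];print(n,'u %.1f v %.1f'%(X@ex,X@ey))
q('pL',194,392,90);q('pR',370,392,90);q('pfar',280,357,90);q('stopL',201,350,86);q('stopR',358,350,86);q('mL',206,476,86);q('mR',352,476,86)
```

```text
t13.82 tcp [569.8 234.8 177.2] R [[-0.001, 0.002, 1.0], [-0.001, 1.0, -0.002], [-1.0, -0.001, -0.001]] F [-0.4  0.9 -0.3] w86.9
pL u 553.5 v -58.4
pR u 613.2 v -58.2
pfar u 582.6 v -45.9
stopL u 555.8 v -44.8
stopR u 609.1 v -44.5
mL u 556.5 v -91.4
mR u 608.5 v -91.2
```

Call:
jog_arm --moves "0 0.09 0 0 0 0;1 0 0 0 0 0;1 0 0 0 0 0;1 0 0 0 0 0;1 0 0 0 0 0;0.9 0 0 0 0 0;0.18 0 0 0 0 0;0 0 0 0 0 0;0 0 0 0 0 0"

```text
time_s: 14.57
tool_pos: [570.4, 237.4, 52.3]
ee_rot: [0.43, 1.57, 0.428]
ft_force: [0.1, 0.1, -0.1]
gripper_width: 87.3
```

Call:
jog_arm --moves "0 0 0 0 0 0;0 0 0 0 0 0;0 0 0 0 0 0;0 0 0 0 0 0;0 0 0 0 0 0;0 0 0 0 0 0" --grip 1 --force 30

```text
time_s: 15.07
tool_pos: [570.0, 237.7, 51.8]
ee_rot: [0.201, 1.57, 0.201]
ft_force: [-0.6, -0.8, 2.0]
gripper_width: 59.8
```

Call:
jog_arm --moves "-0.5 0 0 0 0 0;-1 0 0 0 0 0;-1 0 0 0 0 0;-1 0 0 0 0 0;-1 0 0 0 0 0;-0.5 -0.5 0 0 0 0;0 -1 0 0 0 0;0 -1 0 0 0 0;0 -1 0 0 0 0;0 -1 0 0 0 0;0 -1 0 0 0 0;0 -1 0 0 0 0"

```text
time_s: 16.07
tool_pos: [569.5, 74.1, 177.3]
ee_rot: [0.096, 1.57, 0.096]
ft_force: [1.1, 0.1, -0.3]
gripper_width: 59.4
```

Call:
jog_arm --moves "0 -1 0 0 0 0;0 -1 0 0 0 0;0 -1 0 0 0 0;0 -1 0 0 0 0;0 -1 0 0 0 0;0 -1 0 0 0 0;0 -1 0 0 0 0;0 -1 0 0 0 0;0 -1 -0.2 0 0 0;0 -1 -0.15 0 0 0;0 -0.27 -0.15 0.3 0 0;0 0 0 1 0 0"

```text
time_s: 17.07
tool_pos: [555.9, -184.6, 176.8]
ee_rot: [-1.991, 1.57, -2.111]
ft_force: [-0.4, 1.4, -0.4]
gripper_width: 59.4
```

Call:
jog_arm --moves "0 0 0 0.95 0 0;0 0 0 0 0 0;0 0 0 0 0 0"

```text
time_s: 17.32
tool_pos: [557.1, -181.0, 176.9]
ee_rot: [0.294, 1.57, 0.099]
ft_force: [0.7, -0.6, -0.1]
gripper_width: 59.5
```

Run:
```python
from h import *
s=st();uv(s)
```

```text
t17.32 tcp [ 557.1 -181.   176.9] R [[0.0, 0.193, 0.981], [0.0, 0.981, -0.193], [-1.0, 0.0, 0.0]] F [ 0.7 -0.6 -0.1] w59.5
u 581.7 v -68.8 z 176.9
```

Call:
jog_arm --moves "0 -0.02 0.015 0 0 0;1 0 0 0 0 0;1 0 0 0 0 0;1 0 0 0 0 0;0.7 0 0 0 0 0;0 0 0 0 0 0;0 0 0 0 0 0"

```text
time_s: 17.9
tool_pos: [556.8, -181.8, 83.5]
ee_rot: [2.785, 1.569, 2.589]
ft_force: [0.4, 0.2, 1.0]
gripper_width: 59.7
```

Call:
jog_arm --moves "0.2 0 0 0 0 0;0.2 0 0 0 0 0;0.2 0 0 0 0 0;0.2 0 0 0 0 0;0 0 0 0 0 0;0 0 0 0 0 0"

```text
time_s: 18.4
tool_pos: [557.0, -182.1, 63.6]
ee_rot: [2.851, 1.57, 2.654]
ft_force: [-0.1, -0.3, 0.7]
gripper_width: 59.7
```

Inside the rails with no force. Down to the board (expected at TCP z≈53).

Call:
jog_arm --moves "0.3 0 0 0 0 0;0.08 0 0 0 0 0;0.06 0 0 0 0 0;0 0 0 0 0 0;0 0 0 0 0 0"

```text
time_s: 18.82
tool_pos: [557.1, -182.2, 53.7]
ee_rot: [-2.102, 1.57, -2.299]
ft_force: [-5.6, 1.2, 11.2]
gripper_width: 59.7
```

Floor contact at the expected height. Release, rise and look.

Call:
jog_arm --moves "0 0 0 0 0 0;0 0 0 0 0 0;0 0 0 0 0 0;0 0 0 0 0 0;-1 0 0 0 0 0;-1 0 0 0 0 0;-1 0 0 0 0 0;-1 0 0 0 0 0;-1 0 0 0 0 0;0 0 0 0 0 0;0 0 0 0 0 0" --grip 0

```text
time_s: 19.73
tool_pos: [558.1, -182.4, 179.2]
ee_rot: [-0.181, 1.568, -0.378]
ft_force: [-0.8, -0.1, -0.9]
gripper_width: 87.0
```

Run:
```python
from h import *
s=st();uv(s);P=pose('wrist',s)
np.save('P6.npy',np.array([*P[0],*P[1],P[2]]))
im=read_camera('wrist')[:,:,::-1];cv2.imwrite('pics/w6.png',im)
cv2.imwrite('pics/w6c.png',cv2.resize(im[60:360,180:460],None,fx=2,fy=2))
```

```text
t19.73 tcp [ 558.1 -182.4  179.2] R [[0.003, 0.196, 0.981], [-0.001, 0.981, -0.196], [-1.0, -0.001, 0.003]] F [-0.8 -0.1 -0.9] w87.0
u 583.0 v -70.0 z 179.2
```

View pics/w6c.png

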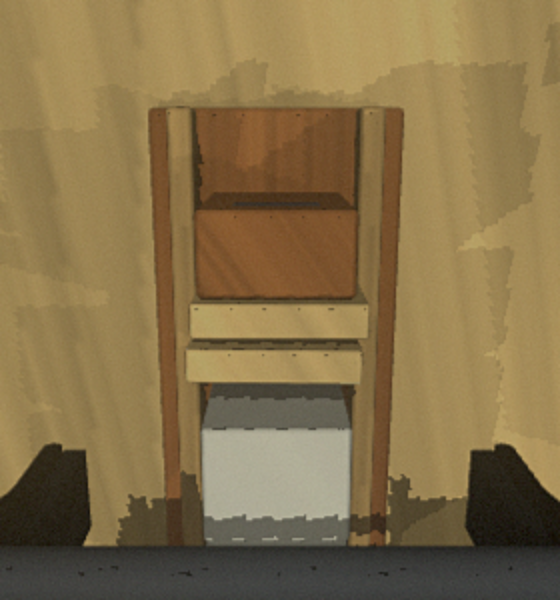

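Both packers stand upright by the stop (crop rows 303–338 and 348–381), and the slot to the mould is open (edge at crop row 428). Now over the wedge.

Call:
jog_arm --moves "-0.8 0 0 -1 0 0;-0.8 0 0 -1 0 0;0 0 0.48 -0.25 0 0;0 1 0 0 0 0;0 1 0 0 0 0;0 1 0 0 0 0;0 1 0 0 0 0;0 1 0 0 0 0;0 1 0 0 0 0;0 1 0 0 0 0;0 1 0 0 0 0;0 1 0 0 0 0"

```text
time_s: 20.78
tool_pos: [568.6, 43.5, 216.2]
ee_rot: [3.137, 1.568, 3.136]
ft_force: [0.7, 0.4, 0.7]
gripper_width: 87.0
```

Call:
jog_arm --moves "0 1 0 0 0 0;0 1 0 0 0 0;0 1 0 0 0 0;0 0.3 0 0 0 0;0 0 0 0 0 0;0 0 0 0 0 0;0 0 0 0 0 0"

```text
time_s: 21.37
tool_pos: [569.5, 123.2, 217.0]
ee_rot: [-2.509, 1.569, -2.512]
ft_force: [-0.3, -0.0, -0.2]
gripper_width: 87.0
```

Run:
```python
from h import *
s=st();P=pose('wrist',s)
np.save('P7.npy',np.array([*P[0],*P[1],P[2]]))
im=read_camera('wrist')[:,:,::-1];cv2.imwrite('pics/w7.png',im)
cv2.imwrite('pics/w7c.png',cv2.resize(im[120:330,220:420],None,fx=2.8,fy=2.8))
A=np.load('P6.npy');P=(A[:3],A[3:6],A[6])
def q(n,c,r,z):
    X=cast(P,(180+c/2,60+r/2),z)[0];print(n,'u %.1f v %.1f'%(X@ex,X@ey))
q('aL',190,338,90);q('aR',368,338,90);q('bL',187,381.5,90);q('bR',361,382,90);q('stopL',197,298,86);q('stopR',357,298,86);q('mL',203,428,86);q('mR',351,428,86)
```

```text
t21.37 tcp [569.5 123.2 217. ] R [[-0.001, 0.003, 1.0], [-0.001, 1.0, -0.003], [-1.0, -0.001, -0.001]] F [-0.3 -0.  -0.2] w87.0
aL u 553.5 v -57.8
aR u 613.0 v -57.9
bL u 552.0 v -73.1
bR u 611.1 v -73.4
stopL u 555.8 v -45.1
stopR u 609.3 v -45.1
mL u 556.5 v -91.6
mR u 608.6 v -91.7
```

View pics/w7c.png

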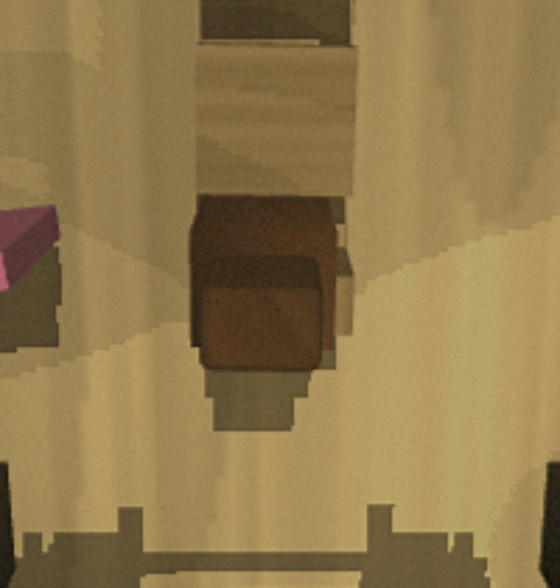

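Wedge seen from above: handle top at crop cols 203–321, rows 288–369; wedge body at cols 191–337.

Run:
```python
from h import *
A=np.load('P7.npy');P=(A[:3],A[3:6],A[6])
f=lambda c,r,z:cast(P,(220+c/2.8,120+r/2.8),z)[0].round(1)
print('handle L',f(203,330,128),'R',f(321,330,128),'far',f(262,288,128),'near',f(262,369,128))
print('body top L',f(191,250,90),'R',f(337,250,90),'+y',f(265,196,90))
```

```text
handle L [551.4 129.3 128. ] R [579.7 129.3 128. ] far [565.6 139.7 128. ] near [565.5 119.4 128. ]
body top L [545.9 140.8  90. ] R [585.4 140.7  90. ] +y [565.9 155.4  90. ]
```

The handle centre is (565.6,129.5). Grip it at z≈115 (TCP z≈97).

Call:
jog_arm --moves "0 0.25 -0.16 0 0 0;1 0 0 0 0 0;1 0 0 0 0 0;1 0 0 0 0 0;1 0 0 0 0 0;0.6 0 0 0 0 0;0.2 0 0 0 0 0;0 0 0 0 0 0;0 0 0 0 0 0"

```text
time_s: 22.17
tool_pos: [565.8, 131.3, 98.6]
ee_rot: [0.34, 1.57, 0.339]
ft_force: [0.7, 0.2, 0.3]
gripper_width: 87.1
```

Call:
jog_arm --moves "0 0 0 0 0 0;0 0 0 0 0 0;0 0 0 0 0 0;0 0 0 0 0 0;0 0 0 0 0 0;0 0 0 0 0 0;0 0 0 0 0 0;0 0 0 0 0 0" --grip 1 --force 50

```text
time_s: 22.83
tool_pos: [565.5, 131.3, 97.8]
ee_rot: [2.579, 1.571, 2.578]
ft_force: [-0.0, 0.4, -0.0]
gripper_width: 41.6
```

Call:
jog_arm --moves "0 0 0 0 0 0;0 0 0 0 0 0;0 0 0 0 0 0;0 0 0 0 0 0"

```text
time_s: 23.17
tool_pos: [565.5, 131.3, 97.8]
ee_rot: [0.868, 1.571, 0.867]
ft_force: [0.5, -0.7, -0.5]
gripper_width: 29.5
```

Handle gripped (29.5). Lift, carry over the slot.

Call:
jog_arm --moves "-0.5 0 0 0 0 0;-1 0 0 0 0 0;-1 0 0 0 0 0;-1 0 0 0 0 0;-1 0 0 0 0 0;-0.4 -0.5 0 0 0 0;0 -1 0 0 0 0;0 -1 0 0 0 0;0 -1 0 0 0 0;0 -1 0 0 0 0;0 -1 0 0 0 0;0 -1 0 0 0 0"

```text
time_s: 24.17
tool_pos: [565.1, -32.2, 221.4]
ee_rot: [-0.064, 1.57, -0.064]
ft_force: [0.3, 0.1, -0.2]
gripper_width: 29.7
```

Call:
jog_arm --moves "0 -1 0 0 0 0;0 -1 0 0 0 0;0 -1 0 0 0 0;0 -1 0 0 0 0;0 -1 0 0 0 0;0 -1 -0.24 0 0 0;0 -0.83 -0.24 0 0 0;0 0 0 1 0 0;0 0 0 1 0 0;0 0 0 0.25 0 0;0 0 0 0 0 0;0 0 0 0 0 0"

```text
time_s: 25.17
tool_pos: [553.3, -201.5, 220.8]
ee_rot: [0.159, 1.57, -0.035]
ft_force: [-0.2, -0.2, -1.0]
gripper_width: 30.0
```

Run:
```python
from h import *
s=st();uv(s);P=pose('wrist',s)
np.save('P8.npy',np.array([*P[0],*P[1],P[2]]))
im=read_camera('wrist')[:,:,::-1];cv2.imwrite('pics/w8.png',im)
cv2.imwrite('pics/w8c.png',cv2.resize(im[60:360,180:460],None,fx=2,fy=2))
```

```text
t25.17 tcp [ 553.3 -201.5  220.8] R [[0.0, 0.193, 0.981], [-0.0, 0.981, -0.193], [-1.0, 0.0, 0.0]] F [-0.2 -0.2 -1. ] w30.0
u 582.0 v -89.7 z 220.8
```

View pics/w8c.png

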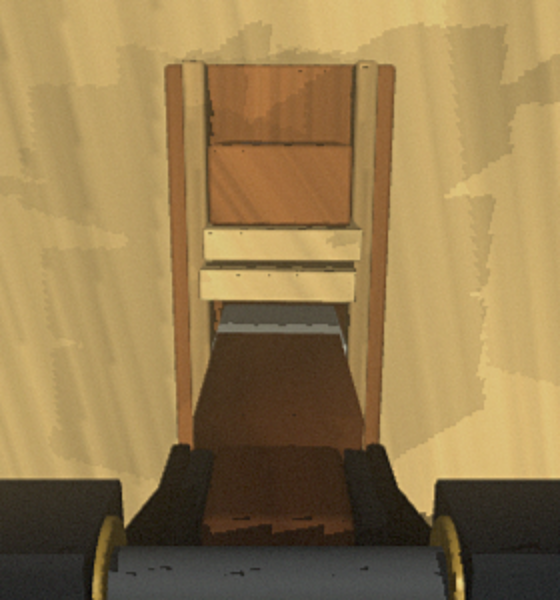

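The wedge hangs over the slot: the flat face's lower edge is at crop row 333 (cols 217–341), its top edge at row ~446. Packer 2's −y edge is at row 301.

Run:
```python
from h import *
A=np.load('P8.npy');P=(A[:3],A[3:6],A[6])
def q(n,c,r,z):
    X=cast(P,(180+c/2,60+r/2),z)[0];print(n,'u %.1f v %.1f'%(X@ex,X@ey))
for dz in(0,4): q('botL',217,333,132.8+dz);q('botR',341,333,132.8+dz);q('topL',192,446,212.8+dz);q('topR',366,446,212.8+dz)
q('bL',200,301,90);q('bR',355,301,90);q('aL',203,261,90);q('aR',361,261,90);q('stopL',208,222,86);q('stopR',351,222,86)
```

```text
botL u 561.4 v -75.5
botR u 602.6 v -75.4
topL u 561.3 v -82.3
topR u 602.4 v -82.1
botL u 561.7 v -74.5
botR u 602.2 v -74.4
topL u 561.8 v -80.6
topR u 601.9 v -80.4
bL u 551.8 v -74.0
bR u 611.3 v -73.8
aL u 553.3 v -58.5
aR u 613.1 v -58.3
stopL u 555.1 v -44.4
stopR u 609.2 v -44.2
```

The row-446 edge fits the ledge/handle line, so the wedge is upright to about 1°, with its flat side ~1 mm short of packer 2's face. I'll shift −2 mm in v and go in partway.

Call:
jog_arm --moves "0 -0.08 0.02 0 0 0;0 0 0 0 0 0;1 0 0 0 0 0;0.6 0 0 0 0 0;0.4 0 0 0 0 0;0.4 0 0 0 0 0;0.35 0 0 0 0 0;0 0 0 0 0 0;0 0 0 0 0 0"

```text
time_s: 25.97
tool_pos: [553.3, -204.0, 151.6]
ee_rot: [2.543, 1.57, 2.346]
ft_force: [0.4, -0.1, -0.2]
gripper_width: 29.8
```

Free so far. I'll descend along the slope: down 7 mm with +2.25 mm v per step, so that packers slide together to the stop while the mould stays unloaded.

Call:
jog_arm --moves "0.14 0.045 0 0 0 0;0.14 0.045 0 0 0 0;0.14 0.045 0 0 0 0;0.14 0.045 0 0 0 0;0 0 0 0 0 0;0 0 0 0 0 0"

```text
time_s: 26.47
tool_pos: [554.1, -199.4, 137.4]
ee_rot: [2.896, 1.57, 2.699]
ft_force: [-0.5, -0.6, -1.2]
gripper_width: 29.4
```

Call:
jog_arm --moves "0.14 0.045 0 0 0 0;0.14 0.045 0 0 0 0;0 0 0 0 0 0;0 0 0 0 0 0"

```text
time_s: 26.8
tool_pos: [554.4, -197.3, 130.2]
ee_rot: [2.9, 1.57, 2.702]
ft_force: [0.1, -0.2, -0.4]
gripper_width: 29.8
```

Call:
jog_arm --moves "0.14 0.045 0 0 0 0;0.14 0.045 0 0 0 0;0 0 0 0 0 0;0 0 0 0 0 0"

```text
time_s: 27.13
tool_pos: [555.2, -196.2, 123.4]
ee_rot: [-0.937, 1.569, -1.134]
ft_force: [1.0, -5.2, -1.1]
gripper_width: 29.9
```

Run:
```python
from h import *
s=st();uv(s)
P=pose('wrist',s);np.save('P9.npy',np.array([*P[0],*P[1],P[2]]))
im=read_camera('wrist')[:,:,::-1];cv2.imwrite('pics/w9.png',im)
cv2.imwrite('pics/w9c.png',cv2.resize(im[60:360,180:460],None,fx=2,fy=2))
```

```text
t27.13 tcp [ 555.2 -196.2  123.4] R [[0.001, 0.196, 0.981], [-0.001, 0.981, -0.196], [-1.0, -0.001, 0.001]] F [ 1.  -5.2 -1.1] w29.9
u 582.9 v -84.1 z 123.4
```

View pics/w9c.png

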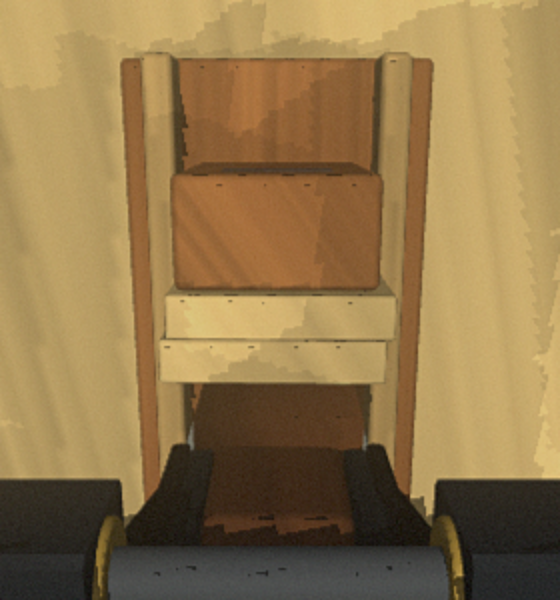

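The packers are now flush to each other and to the stop (5 N felt in −y). Straight down in small steps, watching Fz.

Call:
jog_arm --moves "0.1 0 0 0 0 0;0.1 0 0 0 0 0;0 0 0 0 0 0;0 0 0 0 0 0"

```text
time_s: 27.52
tool_pos: [555.6, -196.3, 118.9]
ee_rot: [-0.648, 1.569, -0.846]
ft_force: [0.0, -5.3, 3.0]
gripper_width: 29.4
```

Call:
jog_arm --moves "0.08 0 0 0 0 0;0.08 0 0 0 0 0;0 0 0 0 0 0;0 0 0 0 0 0"

```text
time_s: 27.85
tool_pos: [555.8, -196.3, 115.2]
ee_rot: [-0.544, 1.568, -0.742]
ft_force: [0.4, -5.0, 4.5]
gripper_width: 29.8
```

Call:
jog_arm --moves "0.08 0 0 0 0 0;0.08 0 0 0 0 0;0 0 0 0 0 0;0 0 0 0 0 0"

```text
time_s: 28.18
tool_pos: [556.0, -196.3, 111.5]
ee_rot: [-0.491, 1.568, -0.688]
ft_force: [0.8, -5.4, 5.7]
gripper_width: 29.5
```

Call:
jog_arm --moves "0.06 0 0 0 0 0;0.06 0 0 0 0 0;0 0 0 0 0 0;0 0 0 0 0 0"

```text
time_s: 28.52
tool_pos: [556.4, -196.2, 109.4]
ee_rot: [-0.441, 1.567, -0.639]
ft_force: [-1.3, -4.3, 12.6]
gripper_width: 30.0
```

Call:
jog_arm --moves "0.04 0 0 0 0 0;0 0 0 0 0 0;0 0 0 0 0 0;0 0 0 0 0 0"

```text
time_s: 28.85
tool_pos: [556.5, -196.3, 109.0]
ee_rot: [-0.451, 1.567, -0.648]
ft_force: [-3.5, -3.4, 18.2]
gripper_width: 29.6
```

Call:
jog_arm --moves "0.04 0 0 0 0 0;0 0 0 0 0 0;0 0 0 0 0 0;0 0 0 0 0 0"

```text
time_s: 29.18
tool_pos: [556.6, -196.2, 108.6]
ee_rot: [-0.462, 1.566, -0.659]
ft_force: [-4.6, -3.1, 22.8]
gripper_width: 29.4
```

The stiffness jumps from 0.35 N/mm to about 12 N/mm at z≈109 (predicted closed: ~108), so the seam feels shut. I'll check this numerically in the scene camera, by the dark seam line between the white blocks before and now.

Run:
```python
from h import *
s=st();uv(s)
n0=cv2.imread('pics/scene0.png');n1=read_camera('scene')[:,:,::-1].copy();cv2.imwrite('pics/scene1.png',n1)
P=pose('scene')
o=-72.9
def pt(du,y,z=86): return (582.5+du)*ex+(o+y)*ey+np.array([0,0,z])
ys=np.arange(-90,-14,2.)
for du in(-12,0,12):
    p=proj(P,[pt(du,y) for y in ys]).astype(np.float32)
    for n in(n0,n1):
        v=cv2.remap(cv2.cvtColor(n,cv2.COLOR_BGR2GRAY),p[:,0].reshape(1,-1),p[:,1].reshape(1,-1),cv2.INTER_LINEAR)[0];print(du,v.tolist())
P=pose('top');n0=cv2.imread('pics/top0.png');n1=read_camera('top')[:,:,::-1].copy()
for du in(-20,20):
    p=proj(P,[pt(du,y) for y in ys]).astype(np.float32)
    for n in(n0,n1):
        v=cv2.remap(cv2.cvtColor(n,cv2.COLOR_BGR2GRAY),p[:,0].reshape(1,-1),p[:,1].reshape(1,-1),cv2.INTER_LINEAR)[0];print('top',du,v.tolist())
```

```text
t29.18 tcp [ 556.6 -196.2  108.6] R [[0.004, 0.196, 0.981], [-0.003, 0.981, -0.196], [-1.0, -0.002, 0.004]] F [-4.6 -3.1 22.8] w29.4
u 584.2 v -83.9 z 108.6
-12 [125, 127, 134, 146, 157, 167, 171, 171, 172, 161, 136, 106, 97, 125, 156, 169, 172, 172, 172, 172, 172, 173, 173, 172, 172, 173, 173, 173, 173, 172, 172, 172, 172, 171, 163, 149, 136, 131]
-12 [75, 78, 81, 90, 95, 100, 103, 104, 103, 100, 98, 101, 104, 105, 104, 104, 104, 104, 106, 105, 104, 103, 104, 103, 104, 104, 105, 105, 103, 104, 102, 90, 69, 41, 26, 23, 22, 26]
0 [99, 101, 101, 101, 105, 119, 146, 166, 170, 161, 130, 91, 90, 128, 156, 170, 173, 172, 174, 173, 173, 172, 172, 172, 173, 173, 173, 173, 173, 173, 173, 174, 174, 172, 162, 142, 123, 117]
0 [59, 60, 60, 61, 63, 72, 87, 99, 103, 101, 99, 101, 104, 105, 105, 105, 105, 104, 104, 104, 105, 105, 105, 105, 104, 105, 104, 105, 104, 105, 101, 90, 67, 45, 32, 27, 22, 16]
12 [116, 120, 128, 142, 156, 167, 172, 172, 169, 156, 123, 84, 93, 127, 156, 169, 171, 172, 172, 172, 174, 174, 174, 174, 174, 174, 174, 174, 174, 173, 172, 173, 172, 169, 151, 118, 76, 56]
12 [71, 74
[... 184 characters left out ...]
66, 166, 167, 167, 168, 167, 168, 167, 162, 148, 124, 101, 109, 137, 156, 164, 165, 165, 166, 165, 166, 165, 165, 166, 166, 167, 167, 167, 166, 167, 168, 167, 168, 163, 146, 122, 101]
top -20 [64, 63, 63, 63, 62, 61, 60, 61, 61, 60, 58, 57, 59, 55, 55, 56, 57, 56, 53, 50, 49, 47, 46, 47, 48, 47, 48, 47, 46, 43, 41, 41, 40, 40, 39, 39, 39, 39]
top 20 [166, 165, 165, 165, 165, 164, 164, 164, 164, 159, 141, 112, 92, 100, 133, 159, 167, 167, 167, 167, 167, 167, 167, 167, 167, 167, 166, 165, 165, 165, 164, 164, 164, 163, 158, 143, 118, 97]
top 20 [66, 65, 63, 64, 68, 72, 76, 76, 74, 67, 59, 59, 66, 74, 76, 78, 80, 76, 65, 54, 48, 46, 47, 47, 47, 47, 47, 46, 46, 47, 46, 46, 47, 46, 47, 47, 46, 47]
```

The seam's dark dip (172→91) is gone (104→99): it's closed. I'll ease the push slightly and confirm it's steady.

Call:
jog_arm --moves "-0.04 0 0 0 0 0;0 0 0 0 0 0;0 0 0 0 0 0;0 0 0 0 0 0;0 0 0 0 0 0;0 0 0 0 0 0"

```text
time_s: 29.78
tool_pos: [556.6, -196.1, 108.7]
ee_rot: [-0.368, 1.566, -0.565]
ft_force: [-0.7, -3.4, 14.5]
gripper_width: 29.6
```

Run:
```python
from h import *
s=st();P=pose('scene');n=cv2.cvtColor(read_camera('scene')[:,:,::-1],cv2.COLOR_BGR2GRAY)
p=proj(P,[582.5*ex+(-72.9+y)*ey+np.array([0,0,86]) for y in np.arange(-80,-55,2.)]).astype(np.float32)
print(cv2.remap(n,p[:,0].reshape(1,-1),p[:,1].reshape(1,-1),cv2.INTER_LINEAR)[0].tolist());st()
job_done()
```

```text
t29.78 tcp [ 556.6 -196.1  108.7] R [[0.004, 0.196, 0.981], [-0.002, 0.981, -0.196], [-1.0, -0.002, 0.004]] F [-0.7 -3.4 14.5] w29.6
[71, 88, 99, 102, 100, 99, 102, 104, 104, 105, 104, 104, 105]
t29.83 tcp [ 556.7 -196.2  108.7] R [[0.004, 0.196, 0.981], [-0.002, 0.981, -0.196], [-1.0, -0.002, 0.004]] F [-1.9 -4.  13.6] w29.3
the job is handed in; nothing more can be done
```

The seam is closed and the job is handed in at about 30 s. Two plywood packers stand against the end stop, the wedge is pushed in beside them, and the gripper still holds its handle. The third packer stayed in the rack. The open gap measured about 47 mm, so both packers were needed.

**Last checks:**
- **Seam:** the dark line between the mould blocks is gone in the scene camera.
- **Feel:** the push stiffened sharply at TCP z≈109, close to the 108 I had predicted for a closed seam.
- **Push:** it peaked at 23 N, above the 8–12 N quoted, and I eased it to about 14 N, still pressing. The grip reads 29–30 mm on the handle.

**What went less than cleanly:**
- **Rail touch:** the first packer touched a rail at about 17 N because my sideways correction was wrong. It slid a few millimetres up in the grip, and I moved it back and set it down properly.
- **Not viewed at the end:** I had used all 12 picture views, so the seam check was by pixel values only. I did not look at the other pottery items again, but nothing came into contact with them that I know of.

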